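# Slide the sample shoe home under the sprung clamp toe

## Task

Pick up the sample shoe by its tab, set it down in the mouth of the docking fixture and slide it in under the lips and the sprung toe until it stands fully home against the stop, with the toe dropped behind the hump. The head has been clamped at an unknown depth, so feel for the stop: push gently, staying below about 12 N, and leave the shoe there, without disturbing the other loose things.

Things in the scene. Friction and masses are not known exactly. Their poses are not given: they have to be found in the camera images.
- shoe: sample shoe, loose, 0.3 to 0.5 kg: smooth-sliding steel plate 100 (x) x 44 (y) x 8 mm, front corners cut off 8 x 6 mm, origin at the centre of its underside, +x is the leading end. Along its middle line it carries a dark grip tab (rear), a fixed brass test piece 30 mm across, 14 mm high (x = -2 mm), and a hump (front)
- tab_grip (a point): point to grip on the shoe's tab, 33 mm above the shoe's underside at x = -35 mm; the tab is upright, 20 (along x) x 22 mm (along y), from 8 to 45 mm above the underside; grip it across y
- hump (a point): middle of the hump's flat top, 13 mm above the shoe's underside, 22 mm wide: the hump rises from the plate at shoe x = 41 mm to the top at x = 30 to 25, and falls steeply to the plate at x = 19
- holder: docking fixture, fixed: aluminium base x = -66 to 100, 90 wide, 6 mm thick, origin under it on the channel's middle line. Its top is the channel floor (z = 6 mm). The shoe slides in along +x, x axes alike. Two rails 47 mm apart from x = 8 to 86 carry lips over the shoe's edges (lip underside z = 16, top z = 21, 38 mm between lips). With the shoe home its origin is at x = 0 to 22, z = 6
- mount: grey end plate 10 x 60 x 16 mm across the far end of the fixture's base (fixture x = 88 to 98 mm), fixed; its origin and axes are those of the docking fixture. It carries the head, which was clamped somewhere along 22 mm of travel that no reading shows: the head's block is the stop, its arm holds the toe over the channel
- mouth (a point): middle of the channel's mouth, on its floor, at fixture x = -16 mm: from here two low open-topped flared guides (tops z = 14 mm, 56 mm apart here) lead in to the rails at x = 8. The shoe can be set down from above with its front between the guides. Past the rails' start, a grey head (top z = 46, arm underside z = 34) holds the stop and the toe
- toe (a joint): height (m) of the sprung toe, a vertical plunger with black knob and a roller foot (radius 4 mm): 0 = nothing under it, 0.0042 = on the hump, 0.001 = behind it with the shoe at the rigid stop (+0.8 mm per mm short). Toe is 30 mm before the stop face, which is clamped anywhere from fixture x = 50 to 72 mm. Spring 2 to 4 N; the hump takes a push of about 2 to 8 N, then it falls until the stop
- stapler: black stapler, 130 x 34 x 36 mm, loose bystander, origin at the centre of its underside
- loupe: black eye loupe, 36 mm across and 34 mm high, loose bystander, origin at the centre of its underside
- brush: thin blue brush, 128 x 9 x 9 mm, loose bystander, origin at the centre of its underside
- hex_key: hex key with an orange sleeve, 102 x 26 x 9 mm, loose bystander, origin at the centre of its underside
There are look-alikes about, which are no part of the job. Several things look just like the holder: the one meant starts farthest to the robot's right.

How it is judged:
On the way:
1. the shoe, lying in the channel, lifts the toe onto its hump (value of joint toe above 0.0034 m and x of shoe in the frame of holder above -0.025 m and z of shoe in the frame of holder below 0.0085 m and angle between the x axis of shoe and the x axis of holder, either way round below 0.1 rad), for 0.05 s.
At the end, for the whole second after the job is handed in: Shoe at rest, flat on the channel floor (1.5 mm, 0.04 rad), in line with the channel (4 mm, 0.08 rad), leading end first, origin beyond x = -3 mm in the fixture's frame; toe dropped behind the hump, reading 0.3 to 2.5 mm (shoe within about 1.5 mm of the stop) (value of joint toe between 0.0003 and 0.0025 m and x of shoe in the frame of holder above -0.003 m and y of shoe in the frame of holder between -0.004 and 0.004 m and z of shoe in the frame of holder below 0.0075 m and angle between shoe's own z axis and vertical below 0.04 rad and angle between the x axis of shoe and the x axis of holder, either way round below 0.08 rad and linear speed of shoe below 0.01 m/s); the robot touches nothing.
It fails at once if the shoe presses on the head (its stop and its toe together) with more than 20 N (contact force between shoe and mount above 20 N).
It fails at once if a bystander (stapler, loupe, brush or hex key) is moved by more than 20 mm (distance of any of stapler, loupe, brush, hex_key from where it was at the start of the episode above 0.02 m).
It also fails if it takes over 64 s, if anything falls off the work surface, if the arm or the gripper's body presses on something with over 40 N, if the wrist force passes 120 N, or if a joint passes its speed limit or range.

## Robot

A 6-joint arm with a two-finger parallel gripper is mounted at the origin on a cart in front of the work surface, level with it; the furniture and walls round the work are solid. World frame = base frame: x ahead of the robot, y to its left, z up, the work surface at z = 0. Lengths are in m, angles in rad, forces in N, time in s.
With the tool pointing down it reaches from about 0.3 to 0.875 m from the base axis. Payload 6.4 kg.
Tool frame: the origin (TCP) lies at the very end of the fingers, on their centre line; the grasp point (between the pads) lies 19 mm behind it; z points along the fingers, y is the line along which they close (so a half turn about z gives the same grasp; the last joint's range is limited). The gripper opens to 85 mm and grips with 20 to 120 N. Pads are 22 mm wide; open, the fingers measure 114 mm over their backs; the gripper's body (76 mm by 85 mm) begins 54 mm behind the grasp point. The pads swing forward as they close: fully open they stand 13 mm farther back than shut.
Start: joints at [-0.206, 0.181, 1.607, -0, 1.354, -0.206], TCP at [0.575, 0, 0.231] pointing down, gripper open.
Joint ranges: [-2.99, 2.99], [-0.89, 2.07], [0.3, 2.58], [-1.14, 4.28], [0, 2.63], [-3.12, 3.12]. Speed limits (rad/s): [2.57, 2.57, 3.01, 3.14, 3.14, 3.14].

## Interface

Orientations are given as a unit quaternion [w, x, y, z].
In Python, from bench import ctrl gives the robot as it stands.
- The arm moves only by the tool jog_arm, never from a script. Its argument "series" is a list that holds one entry, the list of rows, each a list of 7 numbers: the shift along the tool's x, y, z in mm, then the turn, a rotation vector about the tool's x, y, z in rad, then the finger opening in mm, from 0 to 85.4. In form: [[[tx, ty, tz, rx, ry, rz, gripper], ...]]. A call has exactly 10 rows; each row shifts and turns the commanded pose from where the row before left it, along the tool's axes as they then stand; what a row does not reach is not made up. A row lasts 1/10 s, in which the tool goes at most 50 mm and 8.59 degrees, less where a joint would pass 70% of its speed; a pose out of reach is approached as far as the arm can. A call with a gripper value outside its range is refused whole. The fingers move at their own pace and stop on an object; the grip force is fixed at half the most. Time passes only in rows, so rows that do not move let the fingers close, or fill a call up. It gives the time, the measured TCP pose, the force, the opening and the grip force at its end, in the units of the state.
- ctrl.get_obs(): the state, without advancing time (a new reading comes with each control period).
- ctrl.camera(name): name is "scene" or "side" or "wrist"; returns a dict with "frame" (480x640x3 uint8, blue, green, red), "z_map" (480x640 float32, m along the optical axis (not along the pixel's ray), 0 where there is no reading), "fx", "fy", "cx", "cy" (pixels), "xyz" and "rotation" of the camera in the world. Camera axes: x right, y down, z forward; pixel columns grow to the right and rows downward; lengths in m; the calibration is good to about 2 mm. A picture is of the moment at which its call begins.
- ctrl.hand_in(): hands the job in; it is judged then, once.
The state is a dict: "time_s": time; "q": joint angles; "dq": joint speeds; "joint_efforts": joint torques, N m; "eef_pos": TCP position; "eef_rot": TCP orientation; "wrist_force": force on the tool from outside, world axes, zero at the start; "torque": the same for the moment, N m; "opening": opening from 0.0 (shut) to 1.0 (fully open); "grasp_force": force on a finger pad.
Only numpy, scipy, OpenCV 4.12 (cv2) and the standard library are available. Lean on these libraries where they do the work, as an engineer would, in place of code of your own. Each camera call takes 0.05 s, during which the arm holds its last target. There are 200 camera calls.

## Working session

There is one attempt and no reset: what is moved stays moved. The work goes in short steps, Python scripts to look and compute and a tool call to move; the robot and the scene stay as the last step left them, time stands still between calls to the robot, and variables do not carry over. Pictures are saved under pics/ and viewed, at most 10 in all, crops included, and the job is handed in when it is done.

Besides the shell and the picture viewer there is one more tool, called after "Call:" as name(argument=value, ...), one argument or row to a line, values as JSON. jog_arm: Moves the arm, as the interface text tells. Its arguments: {"type":"object","properties":{"series":{"type":"array"}},"required":["series"]}

```bash
ls; mkdir -p pics
cat > h.py <<'E'
import numpy as np, cv2, pickle
from bench import ctrl
def snap(n,tag):
    c=ctrl.camera(n); cv2.imwrite(f'pics/{tag}.png',c['frame']); pickle.dump(c,open(f'pics/{tag}.pkl','wb')); return c
def load(tag): return pickle.load(open(f'pics/{tag}.pkl','rb'))
def R(c):
    r=np.array(c['rotation'],float)
    if r.shape==(3,3): return r
    from scipy.spatial.transform import Rotation as Q
    return Q.from_quat([r[1],r[2],r[3],r[0]]).as_matrix()
def ray(c,u,v):
    d=np.array([(u-c['cx'])/c['fx'],(v-c['cy'])/c['fy'],1.]); return np.array(c['xyz']),R(c)@d
def on(c,u,v,z):
    o,d=ray(c,u,v); return o+d*(z-o[2])/d[2]
def cloud(c):
    z=c['z_map']; v,u=np.mgrid[:480,:640]
    P=np.stack([(u-c['cx'])/c['fx']*z,(v-c['cy'])/c['fy']*z,z],-1)@R(c).T+np.array(c['xyz'])
    P[z==0]=np.nan; return P
def proj(c,p):
    q=R(c).T@(np.array(p)-np.array(c['xyz'])); return q[0]/q[2]*c['fx']+c['cx'],q[1]/q[2]*c['fy']+c['cy']
E
python3 - <<'E'
from h import *
for n in('scene','side','wrist'):
    c=snap(n,n+'0'); print(n,c['xyz'],np.round(c['rotation'],3).tolist(),c['fx'],c['cx'],c['cy'])
print(ctrl.get_obs())
E
```

```text
pics
scene [0.06529885 0.91099294 0.8753982 ] [0.097, -0.216, 0.868, -0.437] 493.01481383058893 320.491679475518 241.22551221727508
side [0.40826771 0.86908078 0.43220085] [0.031, -0.063, 0.831, -0.552] 455.2513875207973 325.6826072752598 241.16739922769844
wrist [0.57398852 0.07138626 0.37426581] [0.141, 0.99, 0.001, -0.001] 432.71310528290843 319.96673903099037 237.72518079796052
{'time_s': 0.15, 'q': array([-2.06286901e-01,  1.81383475e-01,  1.60774016e+00, -8.99225065e-07,
        1.35381809e+00, -2.06306180e-01]), 'dq': array([ 6.70875739e-06, -2.11208271e-03, -2.50668241e-03, -1.15827622e-03,
        3.78211090e-04, -1.16355578e-04]), 'joint_efforts': array([ 1.94259010e-03, -4.45260644e+01, -3.51692533e+01, -1.26067753e-04,
        5.82284134e-03,  2.14055274e-05]), 'eef_pos': array([5.74589213e-01, 1.10714008e-04, 2.30602196e-01]), 'eef_rot': array([-5.64318057e-04,  7.07099735e-01,  7.07113505e-01, -3.69523753e-04]), 'wrist_force': array([ 0.48218984, -0.79560624,  0.77939495]), 'torque': array([ 0.03326689, -0.01897786,  0.03251718]), 'grasp_force': 0.0, 'opening': 0.9980539317724022}
```

View pics/scene0.png

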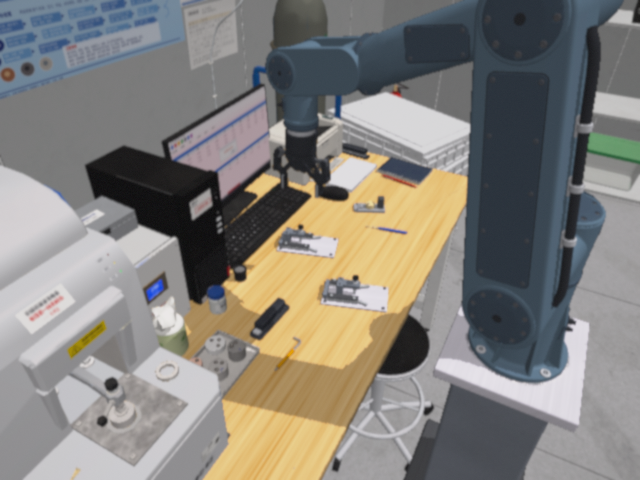

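View pics/side0.png

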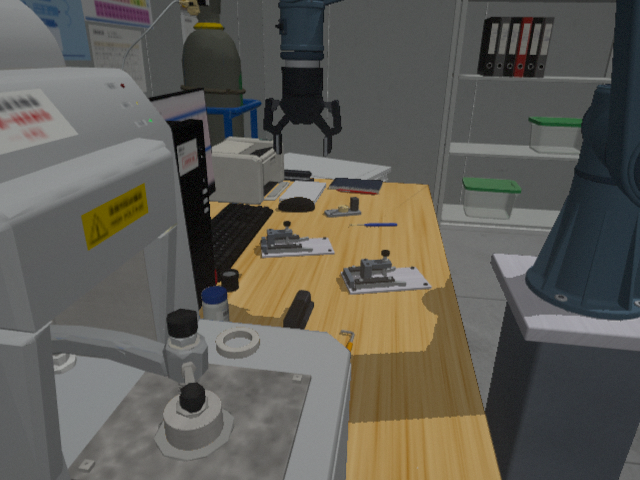

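View pics/wrist0.png

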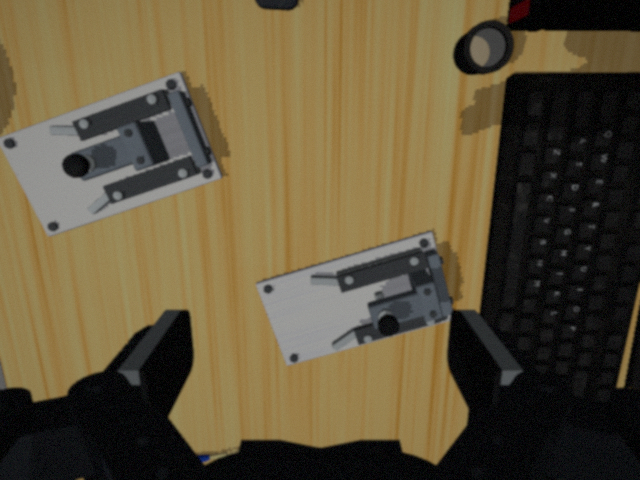

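Candidates for the holder: A at wrist (110,155) / scene (355,293), and B at wrist (355,298) / scene (308,242). Image up in the wrist view is +y, so B lies farther to the robot's right (smaller y), which makes B the holder. The shoe with its dark tab is at scene (369,206) / side (343,209). The mouse is at scene (330,192), the brush at (388,230) and the loupe at wrist (485,47).

Run:
```python
from h import *
s,d,w=load('scene0'),load('side0'),load('wrist0')
print('fixture corners z=6mm')
for p in[(257,283),(289,364),(450,318),(432,232)]: print(p,on(w,*p,.006).round(4))
for p in[(3,137),(48,235),(219,178),(182,73)]: print('A',p,on(w,*p,.006).round(4))
for c,n,box in((s,'scene',(190,216,350,390)),(d,'side',(195,220,322,365))):
    P=cloud(c); r0,r1,c0,c1=box; Q=P[r0:r1,c0:c1].reshape(-1,3); F=c['frame'][r0:r1,c0:c1].reshape(-1,3).astype(int)
    k=(Q[:,2]>.004)&(Q[:,2]<.08); print(n,k.sum(),Q[k].min(0).round(3),Q[k].max(0).round(3))
    t=k&(Q[:,2]>.03);print('tab',t.sum(),Q[t].mean(0).round(4),Q[t].max(0).round(4))
    pl=k&(Q[:,2]<.016); q=Q[pl][:,:2].astype(np.float32); print('plate',cv2.minAreaRect(q*1000))
a=cv2.resize(s['frame'][180:320,250:420],None,fx=4,fy=4,interpolation=2)
b=cv2.resize(w['frame'][220:375,240:460],None,fx=3,fy=3,interpolation=2)
cv2.imwrite('pics/c1.png',a);
```

```text
fixture corners z=6mm
(257, 283) [ 0.5157 -0.079   0.006 ]
(289, 364) [ 0.5433 -0.1633  0.006 ]
(450, 318) [ 0.695  -0.1139  0.006 ]
(432, 232) [ 0.6721 -0.0304  0.006 ]
A (3, 137) [0.3096 0.051  0.006 ]
A (48, 235) [ 0.3322 -0.0337  0.006 ]
A (219, 178) [0.4871 0.0171 0.006 ]
A (182, 73) [0.463 0.101 0.006]
scene 443 [ 0.469 -0.494  0.004] [ 0.625 -0.307  0.05 ]
tab 52 [ 0.4943 -0.3747  0.0417] [ 0.5089 -0.3647  0.0502]
plate ((539.0823364257812, -401.23077392578125), (130.18226623535156, 158.5413055419922), 26.177734375)
side 324 [ 0.476 -0.393  0.004] [ 0.579 -0.324  0.044]
tab 52 [ 0.4953 -0.375   0.0385] [ 0.5072 -0.365   0.0438]
plate ((526.1217041015625, -362.86968994140625), (100.21429443359375, 45.418338775634766), 25.71004867553711)
```

View pics/c1.png

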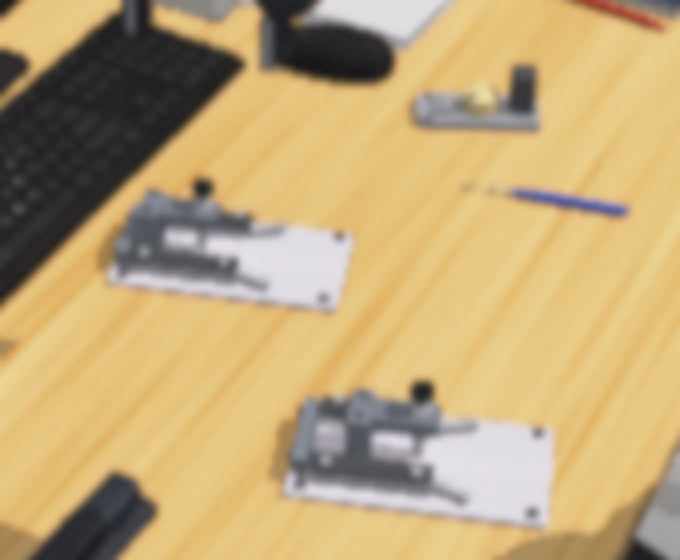

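The crop shows B at crop (230,245) and A at (420,455). B lies nearer the shoe, so it is the right-hand one (y≈-0.10 against 0.03) and it is the holder. The shoe at crop (475,110) has its tab towards the robot and its hump end away from it. The measured sizes agree: base 164 x 88 mm, plate 100 x 45 mm, tab top 44 mm.

```bash
cat >> h.py <<'E'
from scipy.spatial.transform import Rotation as Q
def plan(pos,yaw,n,grip=85):
    """n rows to TCP pos with tool x at yaw (deg), tool straight down"""
    o=ctrl.get_obs(); p=np.array(o['eef_pos']); q=o['eef_rot']; A=Q.from_quat([q[1],q[2],q[3],q[0]])
    a=np.radians(yaw); B=Q.from_matrix(np.array([[np.cos(a),np.sin(a),0],[np.sin(a),-np.cos(a),0],[0,0,-1]]).astype(float))
    rv=(A.inv()*B).as_rotvec()/n; d=(np.array(pos)-p)/n; rows=[]
    for i in range(n):
        t=(A*Q.from_rotvec(rv*i)).inv().apply(d)*1000
        rows.append([round(float(x),1) for x in t]+[round(float(x),4) for x in rv]+[grip])
    print('[['+',\n'.join(map(str,rows))+']]')
E
python3 - <<'E'
from h import *
plan([.50,-.373,.20],25,10)
E
```

```text
[[[-37.3, -7.5, 3.1, -0.0001, 0.0001, 0.1134, 85],
[-37.9, -3.2, 3.1, -0.0001, 0.0001, 0.1134, 85],
[-38.0, 1.1, 3.1, -0.0001, 0.0001, 0.1134, 85],
[-37.7, 5.4, 3.1, -0.0001, 0.0001, 0.1134, 85],
[-36.8, 9.7, 3.1, -0.0001, 0.0001, 0.1134, 85],
[-35.5, 13.8, 3.1, -0.0001, 0.0001, 0.1134, 85],
[-33.7, 17.7, 3.1, -0.0001, 0.0001, 0.1134, 85],
[-31.5, 21.4, 3.1, -0.0001, 0.0001, 0.1134, 85],
[-28.8, 24.8, 3.1, -0.0001, 0.0001, 0.1134, 85],
[-25.9, 27.9, 3.1, -0.0001, 0.0001, 0.1134, 85]]]
```

Call:
jog_arm(
  series=[
    [[-37.3,-7.5,3,0,0,0.1134,85],[-38,-3.2,3,0,0,0.1134,85],[-38,1,3,0,0,0.1134,85],[-37.7,5.4,3,0,0,0.1134,85],[-36.8,9.7,3,0,0,0.1134,85],[-35.5,13.8,3,0,0,0.1134,85],[-33.7,17.7,3,0,0,0.1134,85],[-31.5,21.4,3,0,0,0.1134,85],[-28.8,24.8,3,0,0,0.1134,85],[-26,28,3,0,0,0.1134,85]],
  ],
)

```text
time_s: 1.15
eef_pos: [0.4997, -0.3747, 0.2008]
eef_rot: [-0.0, 0.977, 0.214, -0.0]
wrist_force: [-0.7, 0.0, -0.4]
opening: 0.997
grasp_force: 0.0
```

Run:
```python
from h import *
c=snap('wrist','w1'); s=snap('scene','s1'); d=snap('side','d1'); print(ctrl.get_obs()['eef_pos'],ctrl.get_obs()['eef_rot'])
P=cloud(c); z=P[...,2]; print(np.nanmin(z),np.nanmax(z))
m=((z>.005)&(z<.07)).astype(np.uint8)
n,l,st,ce=cv2.connectedComponentsWithStats(m)
for i in range(1,n):
    if st[i,4]>300:
        q=P[l==i]; print(st[i],ce[i].round(),q.min(0).round(3),q.max(0).round(3),cv2.minAreaRect(q[:,:2].astype(np.float32)*1000))
```

```text
[ 0.49913333 -0.37534401  0.20039976] [-4.61214413e-04  9.76604626e-01  2.15041986e-01 -3.67473904e-04]
-0.7554765540036261 0.2938291794827908
[   0    0   81   32 2163] [42. 13.] [ 0.524 -0.165  0.005] [ 0.56  -0.11   0.013] ((540.3165893554688, -135.99000549316406), (20.56942367553711, 57.71549606323242), 21.55575942993164)
[ 375    0   98   79 6008] [418.  34.] [ 0.61  -0.412  0.005] [ 0.671 -0.351  0.037] ((636.1721801757812, -387.1988525390625), (50.19145965576172, 61.92202377319336), 21.43766212463379)
[  453     0   187   194 24234] [566.  78.] [ 0.612 -0.6    0.005] [ 0.722 -0.426  0.018] ((668.3167724609375, -514.4951171875), (174.15667724609375, 106.18353271484375), 88.02993774414062)
[ 294  101   59  137 7513] [324. 167.] [ 0.473 -0.405  0.007] [ 0.577 -0.327  0.048] ((525.9427490234375, -364.9474182128906), (99.83647918701172, 43.80563735961914), 26.01761817932129)
[ 165  149   29  151 1377] [178. 235.] [ 0.37  -0.295  0.005] [ 0.496 -0.263  0.013] ((433.2597351074219, -278.8293762207031), (127.98016357421875, 9.695392608642578), 12.17850399017334)
[  523   214   117   187 11977] [598. 325.] [ 0.438 -0.702  0.005] [ 0.598 -0.59   0.017] ((501.1780700683594, -617.4586181640625), (168.1759490966797, 98.65440368652344), 35.939918518066406)
[ 505  232   93  108 1516] [552. 283.] [ 0.46  -0.589  0.005] [ 0.571 -0.567  0.012] ((515.96142578125, -578.363037109375), (11.857085227966309, 111.239990234375), 83.13201904296875)
```

View pics/w1.png

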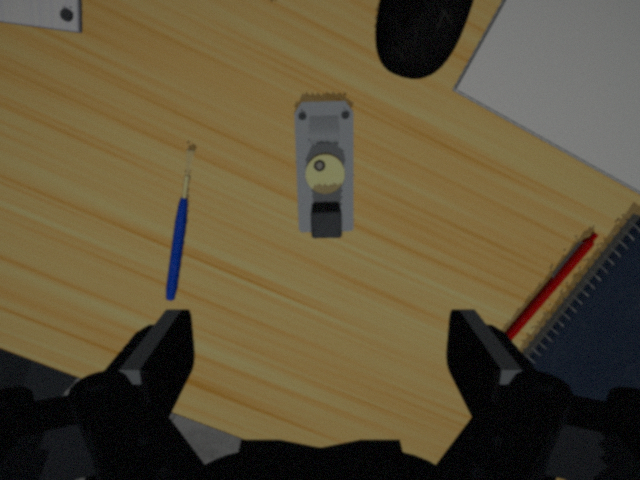

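The wrist view shows the shoe upright in the picture: plate corners about (296,102) to (352,230), tab top near (326,225), brass piece (325,174). The brush is at (178,235) and the fixture's corner at (67,14). The surroundings are clear for a grasp.

Run:
```python
from h import *
c=load('w1');P=cloud(c)[190:245,290:360].reshape(-1,3)
t=P[P[:,2]>.041]; print('tab top',len(t),t.mean(0).round(4),np.median(t[:,2]),cv2.minAreaRect(t[:,:2].astype(np.float32)*1000))
# triangulate the tab top: dark mask centroid of side & wrist
ex=np.array([np.cos(np.radians(25.9)),np.sin(np.radians(25.9))])
print('tabgrip from plate',np.array([.526,-.364])-.035*ex)
# fixture: depth in 3 views
for tag in('wrist0','s1','d1'):
    c=load(tag);P=cloud(c).reshape(-1,3); k=(P[:,0]>.49)&(P[:,0]<.71)&(P[:,1]>-.19)&(P[:,1]<-.02)
    q=P[k&(P[:,2]>.003)&(P[:,2]<.1)]; b=q[(q[:,2]<.009)]
    print(tag,'base z',np.median(b[:,2]).round(4),cv2.minAreaRect(b[:,:2].astype(np.float32)*1000),'top',np.percentile(q[:,2],[90,99,100]).round(4))
    a=np.radians(17.7); r=(q[:,:2]-[.6065,-.0967])@np.array([[np.cos(a),-np.sin(a)],[np.sin(a),np.cos(a)]])
    L=(q[:,2]>.017)&(q[:,2]<.025); print(' lips local ctr-rel',np.percentile(r[L],[2,50,98],axis=0).round(3).tolist()); H=q[:,2]>.05; print(' knob',q[H].mean(0).round(4),r[H].mean(0).round(4))
plan([.4945,-.379,.06],25.9,5)
```

```text
tab top 837 [ 0.4953 -0.3802  0.0458] 0.04594909987750201 ((494.7209777832031, -380.21954345703125), (20.060741424560547, 21.462167739868164), 25.119457244873047)
tabgrip from plate [ 0.49451548 -0.37928806]
wrist0 base z 0.0068 ((596.1488647460938, -101.69685363769531), (153.36727905273438, 215.9729766845703), 86.37619018554688) top [0.0463 0.0684 0.0703]
 lips local ctr-rel [[-0.008, -0.034], [0.04, 0.021], [0.08, 0.035]]
 knob [ 0.6265 -0.0885  0.0657] [0.0215 0.0017]
s1 base z 0.0059 ((599.9854736328125, -104.97502136230469), (169.2095947265625, 218.72972106933594), 89.9728775024414) top [0.0424 0.0667 0.0706]
 lips local ctr-rel [[-0.015, -0.031], [0.032, 0.023], [0.082, 0.037]]
 knob [ 0.6304 -0.0862  0.0615] [0.026  0.0027]
d1 base z 0.0048 ((607.0404663085938, -96.07571411132812), (165.64125061035156, 92.7828140258789), 17.62346076965332) top [0.0433 0.0653 0.0678]
 lips local ctr-rel [[-0.006, -0.029], [0.039, 0.021], [0.081, 0.036]]
 knob [ 0.6277 -0.0871  0.062 ] [0.0231 0.0027]
[[[-1.1, 0.3, 28.1, -0.0002, 0.0001, -0.0037, 85],
[-1.1, 0.3, 28.1, -0.0002, 0.0001, -0.0037, 85],
[-1.1, 0.3, 28.1, -0.0002, 0.0001, -0.0037, 85],
[-1.1, 0.3, 28.1, -0.0002, 0.0001, -0.0037, 85],
[-1.1, 0.3, 28.1, -0.0002, 0.0001, -0.0037, 85]]]
```

Call:
jog_arm(
  series=[
    [[-1.1,0.4,28,0,0,-0.0037,85],[-1.1,0.4,28,0,0,-0.0037,85],[-1.1,0.5,28,0,0,-0.0037,85],[-1.1,0.5,28,0,0,-0.0037,85],[-1.1,0.5,28,0,0,-0.0037,85],[0,0,12,0,0,0,85],[0,0,12,0,0,0,85],[0,0,11,0,0,0,85],[0,0,8,0,0,0,85],[0,0,3.5,0,0,0,85]],
  ],
)

```text
time_s: 2.3
eef_pos: [0.4964, -0.3777, 0.0145]
eef_rot: [-0.0, 0.974, 0.226, -0.0]
wrist_force: [-0.7, -0.3, 0.6]
opening: 0.993
grasp_force: 0.0
```

Call:
jog_arm(
  series=[
    [[0,0,0,0,0,0,60],[0,0,0,0,0,0,40],[0,0,0,0,0,0,30],[0,0,0,0,0,0,20],[0,0,0,0,0,0,12],[0,0,0,0,0,0,12],[0,0,0,0,0,0,12],[0,0,0,0,0,0,12],[0,0,0,0,0,0,12],[0,0,0,0,0,0,12]],
  ],
)

```text
time_s: 3.3
eef_pos: [0.4968, -0.3785, 0.0156]
eef_rot: [0.001, 0.974, 0.226, 0.0]
wrist_force: [-0.6, -0.8, 6.3]
opening: 0.24
grasp_force: 59.6
```

Run:
```python
from h import *
o=ctrl.get_obs();print(o['eef_pos'])
plan([.51,-.1274,.0156],17.7,7,12)
```

```text
[ 0.49684123 -0.37852633  0.01561909]
[[[17.5, -31.4, -0.0, 0.0002, -0.0001, 0.0209, 12],
[16.8, -31.8, -0.0, 0.0002, -0.0001, 0.0209, 12],
[16.1, -32.1, -0.0, 0.0002, -0.0001, 0.0209, 12],
[15.5, -32.4, -0.0, 0.0002, -0.0001, 0.0209, 12],
[14.8, -32.7, -0.0, 0.0002, -0.0001, 0.0209, 12],
[14.1, -33.0, -0.0, 0.0002, -0.0001, 0.0209, 12],
[13.4, -33.3, -0.0, 0.0002, -0.0001, 0.0209, 12]]]
```

Call:
jog_arm(
  series=[
    [[0,0,-25,0,0,0,12],[0,0,-40,0,0,0,12],[0,0,-35,0,0,0,12],[17.5,-31.4,0,0,0,0.0209,12],[16.8,-31.8,0,0,0,0.0209,12],[16.1,-32.1,0,0,0,0.0209,12],[15.5,-32.4,0,0,0,0.0209,12],[14.8,-32.7,0,0,0,0.0209,12],[14.1,-33,0,0,0,0.0209,12],[13.4,-33.3,0,0,0,0.0209,12]],
  ],
)

```text
time_s: 4.3
eef_pos: [0.508, -0.1245, 0.1133]
eef_rot: [-0.001, 0.988, 0.153, -0.001]
wrist_force: [0.6, 0.5, -4.4]
opening: 0.247
grasp_force: 59.5
```

Call:
jog_arm(
  series=[
    [[0,0,0,0,0,0,12],[0,0,0,0,0,0,12],[0,0,0,0,0,0,12],[0,0,0,0,0,0,12],[0,0,0,0,0,0,12],[0,0,0,0,0,0,12],[0,0,0,0,0,0,12],[0,0,0,0,0,0,12],[0,0,0,0,0,0,12],[0,0,0,0,0,0,12]],
  ],
)

```text
time_s: 5.3
eef_pos: [0.5096, -0.1267, 0.1148]
eef_rot: [0.0, 0.988, 0.154, 0.0]
wrist_force: [0.3, -0.8, -4.0]
opening: 0.244
grasp_force: 60.0
```

Run:
```python
from h import *
c=snap('wrist','w2'); snap('side','d2'); snap('scene','s2'); o=ctrl.get_obs(); print({k:np.round(v,4) for k,v in o.items()})
```

```text
{'time_s': np.float64(5.45), 'q': array([-0.47  ,  0.2093,  1.8293, -0.    ,  1.1029,  0.7918]), 'dq': array([-0.0003,  0.001 ,  0.0008,  0.0011,  0.0018,  0.0004]), 'joint_efforts': array([-1.70000e-02, -4.35094e+01, -3.23743e+01,  6.62000e-02,
       -7.89000e-02, -1.00000e-04]), 'eef_pos': array([ 0.5096, -0.1267,  0.1148]), 'eef_rot': array([ 0.    ,  0.9881,  0.1539, -0.    ]), 'wrist_force': array([ 1.0297,  0.4354, -4.3502]), 'torque': array([-0.0084,  0.1104, -0.0162]), 'grasp_force': np.float64(59.9551), 'opening': np.float64(0.2499)}
```

View pics/w2.png

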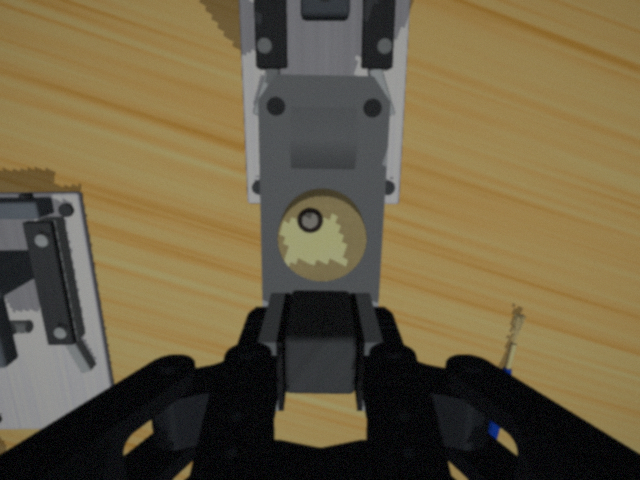

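Held shoe: front edge at row 76, sides at columns 260–388. Fixture: base rear edge at row 203 with corners (248,203) and (398,203), rails at columns 256–287 and 363–395. I'll measure both in this one view, plus the side view.

Run:
```python
from h import *
tcp=np.array(ctrl.get_obs()['eef_pos'])
a=np.radians(17.7); ex=np.array([np.cos(a),np.sin(a)]); ey=np.array([-ex[1],ex[0]]); M=np.stack([ex,ey],1)
for tag in('w2','d2','s2'):
    c=load(tag); P=cloud(c).reshape(-1,3); f=(P[:,:2]-tcp[:2])@M   # along/cross relative to TCP
    reg=(f[:,0]>-.005)&(f[:,0]<.11)&(abs(f[:,1])<.04)
    k=reg&(P[:,2]>.098)&(P[:,2]<.118); print(tag,'shoe plate n',k.sum(),'z',np.percentile(P[k][:,2],[5,25,50,75,95]).round(4))
    r=cv2.minAreaRect((f[k]*1000).astype(np.float32)); print('  rect',np.round(r[0],1),np.round(r[1],1),round(r[2],1),'x,y range',np.percentile(f[k],[.5,99.5],axis=0).round(4).tolist())
    b=(f[:,0]>-.02)&(f[:,0]<.22)&(abs(f[:,1])<.08)&(P[:,2]>.003)&(P[:,2]<.009)
    for x in np.arange(.03,.19,.02):
        s=b&(abs(f[:,0]-x)<.01); 
        if s.sum()>20: print('  base x',round(x,2),s.sum(),np.percentile(f[s][:,1],[1,99]).round(4),end='')
    print()
    L=(f[:,0]>.0)&(f[:,0]<.22)&(abs(f[:,1])<.08)&(P[:,2]>.0185)&(P[:,2]<.0235)
    if L.sum()>20: print('  lips',L.sum(),'xmin',np.percentile(f[L][:,0],1).round(4)); 
    for sg in(1,-1):
        q=f[L&(sg*f[:,1]>0)]
        if len(q)>10: print('   ',sg,np.percentile(q,[1,50,99],axis=0).round(4).tolist(), 'slope',np.polyfit(q[:,0],q[:,1],1).round(4))
w=load('w2')
for p in[(248,203),(398,203),(410,0),(241,0)]: print(p,((on(w,*p,.006)[:2]-tcp[:2])@M).round(4))
for p in[(287,10),(287,68),(363,10),(363,68),(256,10),(256,68),(395,10),(392,68)]: print('rail',p,((on(w,*p,.021)[:2]-tcp[:2])@M).round(4))
zt=tcp[2]-.0156+.008
for p in[(260,90),(263,290),(389,100),(381,290),(272,76),(380,76)]: print('shoe',p,((on(w,*p,zt)[:2]-tcp[:2])@M).round(4))
```

```text
w2 shoe plate n 21281 z [0.1073 0.108  0.1085 0.1093 0.1133]
  rect [40.7 -0.3] [44.4 83. ] 89.3 x,y range [[0.0031, -0.0222], [0.0817, 0.0217]]
  base x 0.03 741 [-0.0459  0.0474]  base x 0.05 1010 [-0.0458  0.0547]  base x 0.07 958 [-0.0458  0.0519]  base x 0.09 2978 [-0.0457  0.0433]  base x 0.11 3923 [-0.0458  0.0433]  base x 0.13 767 [-0.0463  0.049 ]
  lips 3902 xmin 0.0922
    1 [[0.0923, 0.0177], [0.1094, 0.0247], [0.1229, 0.0335]] slope [0.0187 0.0231]
    -1 [[0.0921, -0.0361], [0.1092, -0.0275], [0.1229, -0.0204]] slope [-0.0182 -0.0258]
d2 shoe plate n 374 z [0.0993 0.1038 0.1057 0.1086 0.1159]
  rect [38.8  2.5] [46.  88.6] 88.6 x,y range [[-0.0045, -0.0195], [0.0829, 0.0256]]
  base x 0.03 119 [-0.0444  0.0431]  base x 0.05 126 [-0.0473  0.0449]  base x 0.07 114 [-0.0394  0.0441]  base x 0.09 77 [-0.0308  0.045 ]  base x 0.11 59 [-0.0282  0.0447]  base x 0.13 56 [-0.028   0.0456]  base x 0.15 53 [-0.0286  0.0455]  base x 0.17 50 [-0.0331  0.0446]
  lips 202 xmin 0.0947
    1 [[0.0961, 0.0009], [0.1482, 0.0247], [0.1822, 0.0353]] slope [-0.0917  0.036 ]
    -1 [[0.0944, 
[... 545 characters left out ...]
9, 0.0255], [0.1829, 0.0393]] slope [-0.085   0.0359]
    -1 [[0.0956, -0.078], [0.1144, -0.0257], [0.2197, -0.0016]] slope [-0.2482  0.0047]
(248, 203) [0.0181 0.0432]
(398, 203) [ 0.0182 -0.0459]
(410, 0) [ 0.1264 -0.0466]
(241, 0) [0.1264 0.0419]
rail (287, 10) [0.1187 0.0168]
rail (287, 68) [0.0918 0.0174]
rail (363, 10) [ 0.1187 -0.0209]
rail (363, 68) [ 0.0918 -0.0216]
rail (256, 10) [0.1186 0.0322]
rail (256, 68) [0.0918 0.0333]
rail (395, 10) [ 0.1187 -0.0367]
rail (392, 68) [ 0.0918 -0.0365]
shoe (260, 90) [0.0773 0.0202]
shoe (263, 290) [0.0057 0.0218]
shoe (389, 100) [ 0.0742 -0.0227]
shoe (381, 290) [ 0.0058 -0.0228]
shoe (272, 76) [0.0817 0.0161]
shoe (380, 76) [ 0.0817 -0.0194]
```

Call:
jog_arm(
  series=[
    [[0,0.8,15,0,0,0,12],[0,0,20,0,0,0,12],[0,0,20,0,0,0,12],[0,0,15,0,0,0,12],[0,0,10,0,0,0,12],[0,0,6,0,0,0,12],[0,0,3,0,0,0,12],[0,0,2,0,0,0,12],[0,0,1,0,0,0,12],[0,0,0,0,0,0,12]],
  ],
)

```text
time_s: 6.45
eef_pos: [0.5101, -0.1277, 0.0232]
eef_rot: [0.0, 0.988, 0.154, 0.0]
wrist_force: [-0.4, 0.6, -4.4]
opening: 0.248
grasp_force: 60.0
```

Call:
jog_arm(
  series=[
    [[0,0,0.5,0,0,0,12],[0,0,0.5,0,0,0,12],[0,0,0.5,0,0,0,12],[0,0,0.5,0,0,0,12],[0,0,0,0,0,0,12],[0,0,0,0,0,0,12],[0,0,0,0,0,0,12],[0,0,0,0,0,0,12],[0,0,0,0,0,0,12],[0,0,0,0,0,0,12]],
  ],
)

```text
time_s: 7.45
eef_pos: [0.5101, -0.1277, 0.0216]
eef_rot: [0.0, 0.988, 0.154, 0.0]
wrist_force: [-2.9, 0.5, 5.7]
opening: 0.249
grasp_force: 61.2
```

Run:
```python
from h import *
c=snap('wrist','w3');d=snap('side','d3'); o=ctrl.get_obs(); print(o['eef_pos'],o['wrist_force'],o['torque'])
cv2.imwrite('pics/c3.png',np.hstack([c['frame'][:330,180:460],cv2.resize(d['frame'][210:265,245:350],None,fx=4,fy=6,interpolation=2)]))
```

```text
[ 0.51010063 -0.12766279  0.02152007] [-4.42897148  1.19224617  6.30831739] [0.17250407 0.46706345 0.05617823]
```

View pics/c3.png

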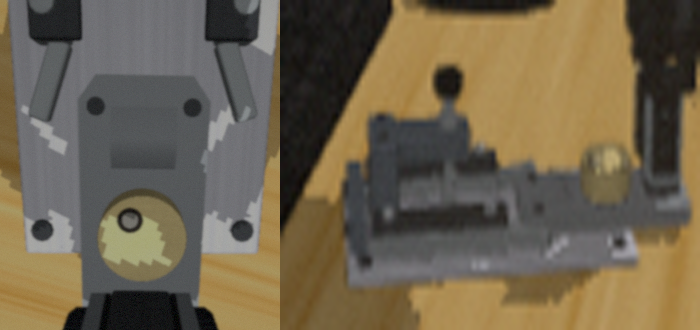

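Shoe is on the floor, with its front centred between the guides (crop centre col ~144 against guides' mid ~145). Now I'll unload slightly and slide it towards the rails.

Call:
jog_arm(
  series=[
    [[0,0,-0.4,0,0,0,12],[1,0,0,0,0,0,12],[1.5,0,0,0,0,0,12],[2,0,0,0,0,0,12],[2,0,0,0,0,0,12],[2,0,0,0,0,0,12],[2,0,0,0,0,0,12],[2,0,0,0,0,0,12],[1.5,0,0,0,0,0,12],[0,0,0,0,0,0,12]],
  ],
)

```text
time_s: 8.55
eef_pos: [0.5238, -0.1236, 0.0216]
eef_rot: [0.0, 0.988, 0.154, 0.0]
wrist_force: [-2.0, 0.4, 5.5]
opening: 0.248
grasp_force: 61.1
```

Call:
jog_arm(
  series=[
    [[0,0,-0.3,0,0,0,12],[1,0,0,0,0,0,12],[1.5,0,0,0,0,0,12],[1.5,0,0,0,0,0,12],[1.5,0,0,0,0,0,12],[1.5,0,0,0,0,0,12],[1.5,0,0,0,0,0,12],[1.5,0,0,0,0,0,12],[1,0,0,0,0,0,12],[0,0,0,0,0,0,12]],
  ],
)

```text
time_s: 9.55
eef_pos: [0.5339, -0.1198, 0.0216]
eef_rot: [0.0, 0.988, 0.154, 0.0]
wrist_force: [-1.9, -0.2, 4.2]
opening: 0.244
grasp_force: 61.2
```

Run:
```python
from h import *
d=snap('side','d4');s=snap('scene','s4'); w=snap('wrist','w4'); o=ctrl.get_obs(); print(o['eef_pos'],o['wrist_force'],o['torque'])
a=np.radians(17.3); ex=np.array([np.cos(a),np.sin(a)]); f0=np.array([.5096,-.1267])+.084*ex
for c,n in((load('d2'),'d2'),(d,'d4'),(load('s2'),'s2'),(s,'s4')):
    P=cloud(c); F=c['frame'].max(2); m=(P[...,2]>.057)&(P[...,2]<.09)&(F<60); q=(P[...,:2]-f0)@np.stack([ex,[-ex[1],ex[0]]],1); m&=(q[...,0]>.01)&(q[...,0]<.06)&(abs(q[...,1])<.02)
    v,u=np.nonzero(m); print(n,m.sum(),'knob px',u.mean().round(2),v.mean().round(2),v.min(),'fix xy',q[m].mean(0).round(4),'z',P[m][:,2].max().round(4))
```

```text
[ 0.53387138 -0.11979543  0.02158609] [-1.77543054 -0.39198088  5.15346984] [-0.17425978  0.23566471 -0.07669652]
d2 27 knob px 286.67 223.26 221 fix xy [0.0397 0.0036] z 0.0674
d4 27 knob px 286.67 223.26 221 fix xy [0.0398 0.0039] z 0.0676
s2 3 knob px 300.33 226.67 226 fix xy [0.0391 0.0071] z 0.0726
s4 3 knob px 300.33 226.67 226 fix xy [0.0398 0.004 ] z 0.0695
```

Call:
jog_arm(
  series=[
    [[0,0,-0.3,0,0,0,12],[1.5,0,0,0,0,0,12],[2,0,0,0,0,0,12],[2,0,0,0,0,0,12],[2,0,0,0,0,0,12],[2,0,0,0,0,0,12],[2,0,0,0,0,0,12],[2,0,0,0,0,0,12],[1.5,0,0,0,0,0,12],[0,0,0,0,0,0,12]],
  ],
)

```text
time_s: 10.7
eef_pos: [0.5482, -0.1151, 0.0216]
eef_rot: [-0.0, 0.988, 0.154, 0.0]
wrist_force: [0.8, 0.2, -2.0]
opening: 0.247
grasp_force: 60.4
```

Call:
jog_arm(
  series=[
    [[0.8,0,0,0,0,0,12],[0.8,0,0,0,0,0,12],[0.8,0,0,0,0,0,12],[0.8,0,0,0,0,0,12],[0.8,0,0,0,0,0,12],[0.8,0,0,0,0,0,12],[0.8,0,0,0,0,0,12],[0.8,0,0,0,0,0,12],[0.8,0,0,0,0,0,12],[0,0,0,0,0,0,12]],
  ],
)

```text
time_s: 11.7
eef_pos: [0.5549, -0.1131, 0.0217]
eef_rot: [0.0, 0.988, 0.154, 0.0]
wrist_force: [0.1, -0.5, -3.3]
opening: 0.249
grasp_force: 60.1
```

Call:
jog_arm(
  series=[
    [[0.6,0,0.2,0,0,0,12],[0.6,0,0,0,0,0,12],[0.6,0,0,0,0,0,12],[0.6,0,0,0,0,0,12],[0.6,0,0,0,0,0,12],[0.6,0,0,0,0,0,12],[0.6,0,0,0,0,0,12],[0.6,0,0,0,0,0,12],[0.6,0,0,0,0,0,12],[0,0,0,0,0,0,12]],
  ],
)

```text
time_s: 12.7
eef_pos: [0.5593, -0.1117, 0.0216]
eef_rot: [-0.0, 0.988, 0.154, -0.001]
wrist_force: [-4.3, -2.1, 1.5]
opening: 0.247
grasp_force: 60.9
```

Call:
jog_arm(
  series=[
    [[0.5,0,0,0,0,0,12],[0.5,0,0,0,0,0,12],[0.5,0,0,0,0,0,12],[0.5,0,0,0,0,0,12],[0.5,0,0,0,0,0,12],[0.5,0,0,0,0,0,12],[0.5,0,0,0,0,0,12],[0.5,0,0,0,0,0,12],[0.5,0,0,0,0,0,12],[0,0,0,0,0,0,12]],
  ],
)

```text
time_s: 13.7
eef_pos: [0.5632, -0.1104, 0.0216]
eef_rot: [-0.0, 0.988, 0.154, -0.001]
wrist_force: [-6.5, -2.7, 3.3]
opening: 0.244
grasp_force: 61.1
```

Call:
jog_arm(
  series=[
    [[0.5,0,0,0,0,0,12],[0.5,0,0,0,0,0,12],[0.5,0,0,0,0,0,12],[0.5,0,0,0,0,0,12],[0.5,0,0,0,0,0,12],[0.5,0,0,0,0,0,12],[0.5,0,0,0,0,0,12],[0.5,0,0,0,0,0,12],[0.5,0,0,0,0,0,12],[0,0,0,0,0,0,12]],
  ],
)

```text
time_s: 14.7
eef_pos: [0.5677, -0.109, 0.0216]
eef_rot: [-0.0, 0.988, 0.154, -0.001]
wrist_force: [-5.3, -1.0, 1.9]
opening: 0.244
grasp_force: 61.0
```

Call:
jog_arm(
  series=[
    [[0.5,0,0,0,0,0,12],[0.5,0,0,0,0,0,12],[0.5,0,0,0,0,0,12],[0.5,0,0,0,0,0,12],[0,0,0,0,0,0,12],[0,0,0,0,0,0,12],[0,0,0,0,0,0,12],[0,0,0,0,0,0,12],[0,0,0,0,0,0,12],[0,0,0,0,0,0,12]],
  ],
)

```text
time_s: 15.7
eef_pos: [0.5698, -0.1083, 0.0216]
eef_rot: [-0.0, 0.988, 0.154, -0.001]
wrist_force: [-4.3, -2.3, 2.0]
opening: 0.248
grasp_force: 60.9
```

```bash
cat > k.py <<'E'
from h import *
import sys
t=sys.argv[1]; d=snap('side','d'+t); w=snap('wrist','w'+t); o=ctrl.get_obs(); print(o['time_s'],o['eef_pos'],o['wrist_force'].round(2))
a=np.radians(17.3); ex=np.array([np.cos(a),np.sin(a)]); f0=np.array([.5096,-.1267])+.084*ex
print('travel',((o['eef_pos'][:2]-[.5101,-.1277])@ex*1000).round(2))
for c,n in((load('d4'),'d4'),(d,'d'),(w,'w')):
    P=cloud(c); F=c['frame'].max(2); q=(P[...,:2]-f0)@np.stack([ex,[-ex[1],ex[0]]],1)
    m=(P[...,2]>.054)&(P[...,2]<.085)&(F<75)&(q[...,0]>.025)&(q[...,0]<.056)&(abs(q[...,1])<.016)
    v,u=np.nonzero(m)
    if m.sum(): 
        g=255.-c['frame'][210:236,275:300].mean(2); g=np.clip(g-180,0,None)
        print(n,m.sum(),'px',u.mean().round(2),v.mean().round(2),q[m].mean(0).round(4),'z max/med',P[m][:,2].max().round(4),np.median(P[m][:,2]).round(4))
E
python3 k.py 5
```

```text
15.8 [ 0.56981482 -0.10830718  0.02158941] [-4.09 -1.29  0.94]
travel 62.78
d4 30 px 286.6 223.5 [0.0399 0.004 ] z max/med 0.0676 0.0651
d 27 px 286.56 221.78 [0.04   0.0041] z max/med 0.0715 0.0685
w 4696 px 325.75 161.33 [ 0.0395 -0.001 ] z max/med 0.0754 0.0729
```

Call:
jog_arm(
  series=[
    [[0.5,0,0,0,0,0,12],[0.5,0,0,0,0,0,12],[0.5,0,0,0,0,0,12],[0.5,0,0,0,0,0,12],[0.5,0,0,0,0,0,12],[0.5,0,0,0,0,0,12],[0,0,0,0,0,0,12],[0,0,0,0,0,0,12],[0,0,0,0,0,0,12],[0,0,0,0,0,0,12]],
  ],
)

```text
time_s: 16.8
eef_pos: [0.5732, -0.1073, 0.0216]
eef_rot: [-0.0, 0.988, 0.154, -0.0]
wrist_force: [-4.5, -0.1, 2.3]
opening: 0.249
grasp_force: 60.8
```

```bash
python3 k.py 6
```

```text
16.9 [ 0.57322831 -0.10726893  0.02162537] [-4.39 -1.06  1.66]
travel 66.35
d4 30 px 286.6 223.5 [0.0399 0.004 ] z max/med 0.0676 0.0651
d 27 px 286.56 221.78 [0.04   0.0039] z max/med 0.0714 0.0682
w 4578 px 325.47 176.94 [ 0.0396 -0.001 ] z max/med 0.0752 0.0727
```

Call:
jog_arm(
  series=[
    [[0.5,0,0,0,0,0,12],[0.5,0,0,0,0,0,12],[0.5,0,0,0,0,0,12],[0.5,0,0,0,0,0,12],[0.5,0,0,0,0,0,12],[0,0,0,0,0,0,12],[0,0,0,0,0,0,12],[0,0,0,0,0,0,12],[0,0,0,0,0,0,12],[0,0,0,0,0,0,12]],
  ],
)

```text
time_s: 17.9
eef_pos: [0.5761, -0.1064, 0.0216]
eef_rot: [0.0, 0.988, 0.154, 0.001]
wrist_force: [3.2, 0.3, -3.0]
opening: 0.25
grasp_force: 60.2
```

```bash
python3 k.py 7
```

```text
18.0 [ 0.57610129 -0.10644739  0.02162736] [ 3.09  0.32 -3.93]
travel 69.34
d4 30 px 286.6 223.5 [0.0399 0.004 ] z max/med 0.0676 0.0651
d 27 px 286.56 222.78 [0.0401 0.0047] z max/med 0.0696 0.0661
w 4340 px 325.02 188.41 [ 0.0397 -0.0009] z max/med 0.0732 0.071
```

Call:
jog_arm(
  series=[
    [[0.3,0,0,0,0,0,12],[0.3,0,0,0,0,0,12],[0.3,0,0,0,0,0,12],[0.3,0,0,0,0,0,12],[0,0,0,0,0,0,12],[0,0,0,0,0,0,12],[0,0,0,0,0,0,12],[0,0,0,0,0,0,12],[0,0,0,0,0,0,12],[0,0,0,0,0,0,12]],
  ],
)

```text
time_s: 19.0
eef_pos: [0.5767, -0.1061, 0.0216]
eef_rot: [-0.0, 0.988, 0.154, -0.0]
wrist_force: [-1.9, 0.1, 1.4]
opening: 0.249
grasp_force: 60.6
```

```bash
python3 k.py 8
```

```text
19.1 [ 0.5767468  -0.10611883  0.02161984] [-1.88 -0.99  1.08]
travel 70.05
d4 30 px 286.6 223.5 [0.0399 0.004 ] z max/med 0.0676 0.0651
d 28 px 286.57 222.89 [0.04  0.004] z max/med 0.0688 0.0663
w 4272 px 325.33 191.27 [ 0.0398 -0.001 ] z max/med 0.0726 0.0703
```

Call:
jog_arm(
  series=[
    [[0.2,0,0,0,0,0,12],[0.2,0,0,0,0,0,12],[0.2,0,0,0,0,0,12],[0,0,0,0,0,0,12],[0,0,0,0,0,0,12],[0,0,0,0,0,0,12],[0,0,0,0,0,0,12],[0,0,0,0,0,0,12],[0,0,0,0,0,0,12],[0,0,0,0,0,0,12]],
  ],
)

```text
time_s: 20.1
eef_pos: [0.5772, -0.106, 0.0216]
eef_rot: [-0.0, 0.988, 0.154, -0.0]
wrist_force: [-5.4, -0.5, 3.1]
opening: 0.246
grasp_force: 61.0
```

```bash
python3 k.py 9
```

```text
20.2 [ 0.57727334 -0.10599252  0.0216205 ] [-4.77 -1.12  4.38]
travel 70.59
d4 30 px 286.6 223.5 [0.0399 0.004 ] z max/med 0.0676 0.0651
d 29 px 286.52 222.97 [0.04   0.0033] z max/med 0.0686 0.0655
w 4227 px 325.33 193.17 [ 0.0398 -0.001 ] z max/med 0.0721 0.0699
```

Call:
jog_arm(
  series=[
    [[0.2,0,0,0,0,0,12],[0.2,0,0,0,0,0,12],[0,0,0,0,0,0,12],[0,0,0,0,0,0,12],[0,0,0,0,0,0,12],[0,0,0,0,0,0,12],[0,0,0,0,0,0,12],[0,0,0,0,0,0,12],[0,0,0,0,0,0,12],[0,0,0,0,0,0,12]],
  ],
)

```text
time_s: 21.2
eef_pos: [0.5773, -0.106, 0.0216]
eef_rot: [-0.0, 0.988, 0.154, -0.001]
wrist_force: [-6.7, -2.1, 6.3]
opening: 0.248
grasp_force: 61.3
```

```bash
python3 k.py 10
```

```text
21.3 [ 0.57730001 -0.10595643  0.02160037] [-6.09 -2.67  5.29]
travel 70.63
d4 30 px 286.6 223.5 [0.0399 0.004 ] z max/med 0.0676 0.0651
d 29 px 286.52 222.97 [0.04   0.0034] z max/med 0.069 0.0655
w 4235 px 325.25 193.5 [ 0.0398 -0.0009] z max/med 0.0719 0.0698
```

Only 0.04 mm of motion for 0.4 mm commanded at about 7 N, and the knob is ~3.2 mm below its hump height (toe about 1.0 mm). That is the rigid stop. Release and withdraw upward.

Call:
jog_arm(
  series=[
    [[0,0,-0.2,0,0,0,12],[0,0,0,0,0,0,20],[0,0,0,0,0,0,24],[0,0,0,0,0,0,28],[0,0,0,0,0,0,35],[0,0,0,0,0,0,45],[0,0,0,0,0,0,50],[0,0,0,0,0,0,50],[0,0,0,0,0,0,50],[0,0,0,0,0,0,50]],
  ],
)

```text
time_s: 22.3
eef_pos: [0.5778, -0.1058, 0.0218]
eef_rot: [0.0, 0.988, 0.154, 0.0]
wrist_force: [0.0, 0.4, 0.5]
opening: 0.588
grasp_force: 0.0
```

Call:
jog_arm(
  series=[
    [[0,0,-5,0,0,0,50],[0,0,-10,0,0,0,50],[0,0,-15,0,0,0,50],[0,0,-20,0,0,0,50],[0,0,-20,0,0,0,50],[0,0,-20,0,0,0,50],[0,0,-15,0,0,0,50],[0,0,-10,0,0,0,50],[0,0,0,0,0,0,50],[0,0,0,0,0,0,50]],
  ],
)

```text
time_s: 23.3
eef_pos: [0.5775, -0.1057, 0.1365]
eef_rot: [-0.0, 0.988, 0.154, -0.0]
wrist_force: [0.1, 0.5, -0.7]
opening: 0.588
grasp_force: 0.0
```

```bash
python3 k.py 11
python3 - <<'E'
from h import *
c=load('w11');d=load('d11');cv2.imwrite('pics/c11.png',np.hstack([c['frame'][:400,160:500],cv2.resize(d['frame'][205:270,245:350],None,fx=4,fy=400/65,interpolation=2)]))
E
```

```text
23.4 [ 0.57696265 -0.10554152  0.13563178] [-0.36 -0.19 -0.34]
travel 70.43
d4 30 px 286.6 223.5 [0.0399 0.004 ] z max/med 0.0676 0.0651
d 29 px 286.59 223.14 [0.0399 0.0037] z max/med 0.0682 0.0656
w 965 px 323.13 150.0 [ 0.0394 -0.0006] z max/med 0.072 0.0698
```

View pics/c11.png

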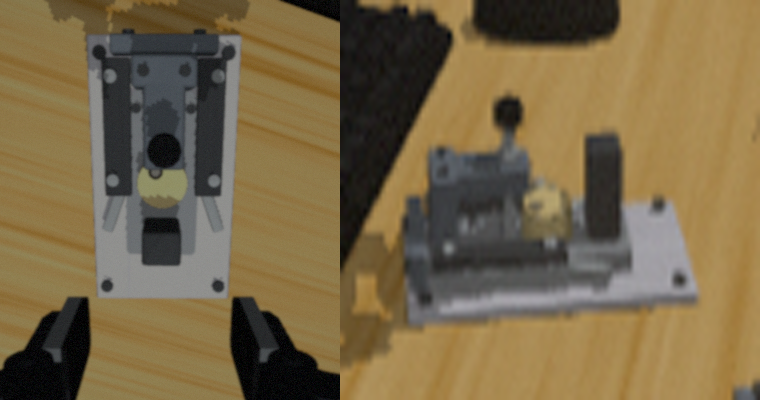

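The shoe sits in the channel under the lips, with the knob at crop (164,150) unchanged at the stop height (toe about 1 mm). The gripper is clear.

```bash
python3 -c "
from bench import ctrl
print(ctrl.hand_in())"
```

```text
the job is handed in; nothing more can be done
None
```

I slid the shoe into the right-hand fixture until it stood against the stop, with the toe dropped behind the hump (about 1 mm, estimated from the knob height). The push at the stop was about 7 N; the gripper is clear and the job is handed in at about 23 s, with no verdict returned.

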